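Pack the charcoal chess order

TASK

Pack the finished charcoal-grey chess pieces into the cane crate, each standing upright and wholly on its own painted seat: the king on the yellow seat, the pawn on the blue one and one rook on each of the two green ones. Leave the rose-pink rook and the unfinished rook with the plain cream top standing where they are.

Things in the scene. Friction and masses are not known exactly. Their poses are not given: they have to be found in the camera images.
- rook_a: finished charcoal-grey soapstone rook, 76 mm tall, base 40 mm across, waist 25 mm; straight round head 36 mm across from 52 to 68 mm above the underside (grip it there), topped by five small charcoal battlements up to 76 mm; about 0.17 kg. Rook_a and rook_b are alike and interchangeable. Origin: centre of its underside, z up.
- rook_b: finished charcoal-grey soapstone rook, 76 mm tall, base 40 mm across, waist 25 mm; straight round head 36 mm across from 52 to 68 mm above the underside (grip it there), topped by five small charcoal battlements up to 76 mm; about 0.17 kg. Rook_a and rook_b are alike and interchangeable. Origin: centre of its underside, z up.
- king: charcoal-grey soapstone chess king, 95 mm tall with a small brass ball on top, base 40 mm across, waist 22 mm; straight round crown 32 mm across from 60 to 80 mm above the underside (grip it there); about 0.2 kg. Origin: centre of its underside, z up.
- pawn: charcoal-grey soapstone chess pawn, the shortest piece, 62 mm tall, base 36 mm across, waist 18 mm; straight round head 28 mm across from 40 to 54 mm above the underside (grip it there); about 0.1 kg. Origin: centre of its underside, z up.
- rose_rook: look-alike: rook of rose-pink soapstone, same shape and size as the charcoal rooks; stays where it stands. Origin: centre of its underside, z up.
- raw_rook: look-alike: unfinished rook, charcoal grey but with a plain flat cream top 36 mm across and no battlements, 76 mm tall, base 40 mm across; stays where it stands. Origin: centre of its underside, z up.
- king_seat: the king's seat: yellow disc 64 mm across, 8 mm thick, fixed in the cane crate; flat top 12 mm above the bench. Origin: centre of its top face, z up, x and y parallel to the crate's sides. The fixed crate of rigid cane is 214 mm square outside, 192 mm inside, 36 mm high; low cross bars between the seats are level with their tops.
- pawn_seat: the pawn's seat: blue disc 64 mm across, 8 mm thick, fixed in the cane crate; flat top 12 mm above the bench. Origin: centre of its top face, z up, x and y parallel to the crate's sides. The four seats form a 2 x 2 square, 95 mm centre to centre, in any arrangement; their mean is the crate's centre.
- rook_seat_a: a rook's seat: green disc 64 mm across, 8 mm thick, fixed in the cane crate; flat top 12 mm above the bench. Origin: centre of its top face, z up, x and y parallel to the crate's sides. Alike with rook_seat_b: either rook may go on either. 
- rook_seat_b: a rook's seat: green disc 64 mm across, 8 mm thick, fixed in the cane crate; flat top 12 mm above the bench. Origin: centre of its top face, z up, x and y parallel to the crate's sides. Alike with rook_seat_a: either rook may go on either. 
Not all that is in view belongs to the job. Leave any purple look-alike of the rook_seat_b alone.

How it is judged:
By the outcome, as a careful person would: the job done as asked, in the order asked, and still so for the second after the job is handed in, with the robot touching nothing.
It also fails if it takes over 120 s, if anything falls off the work surface, if the arm or the gripper's body presses on something with over 40 N, if the wrist force passes 120 N, or if a joint passes its speed limit or range.

ROBOT

A 6-joint arm with a two-finger parallel gripper is mounted at the origin on the work surface. World frame = base frame: x ahead of the robot, y to its left, z up, the work surface at z = 0. Lengths are in mm, angles in rad, forces in N, time in s.
With the tool pointing down it reaches from about 275 to 1000 mm from the base axis. Payload 8.4 kg.
Tool frame: the origin (TCP) lies midway between the tips of the shut fingers; the grasp point (between the pads) lies 19 mm behind it; z points along the fingers, y is the line along which they close (so a half turn about z gives the same grasp; the last joint's range is limited). The gripper opens to 85 mm and grips with 20 to 120 N. Pads are 22 mm wide; open, the fingers measure 114 mm over their backs; the gripper's body (76 mm by 85 mm) begins 54 mm behind the grasp point. The pads swing forward as they close: fully open they stand 13 mm farther back than shut.
Start: joints at [1.249, 0.353, 1.633, -0, 1.155, -0.002], TCP at [196.484, 593.314, 231.281] pointing down, gripper open.
Joint ranges: [-2.63, 2.63], [-0.92, 2.1], [0.06, 2.66], [-1.3, 4.44], [0, 2.69], [-3.02, 3.02]. Speed limits (rad/s): [2.22, 2.22, 2.79, 3.14, 3.14, 3.14].

INTERFACE

Orientations are given as [roll, pitch, yaw] about the fixed x, y, z axes, in that order (R = Rz(yaw) Ry(pitch) Rx(roll)).
In Python, from rig import r gives the robot as it stands.
- The arm moves only by the shell command python3 -m inch 'ROWS' [OPENING] [FORCE]. ROWS is JSON, a list that holds one entry, the list of rows, each a list of 6 numbers: the shift along the tool's x, y, z scaled (see below), then the turn, a rotation vector about the tool's x, y, z scaled (see below). In form: [[[tx, ty, tz, wx, wy, wz], ...]]. A call has 1 to 8 rows; each row is the pose to reach, as a shift and turn from the pose commanded when the call began, along the tool's axes at that moment, turning the shorter way round; what a row does not reach only later rows make up. The controller multiplies each number of a shift by 20 cm and each number of a turn by pi rad. A row lasts 1/12 s, in which the tool goes at most 41.7 mm and 7.16 degrees, less where a joint would pass 70% of its speed; a pose out of reach is approached as far as the arm can. A call with a number of a shift or a turn outside -1 to 1 is refused whole. A call with a gripper value outside its range is refused whole. OPENING is the gripper's target within -1 to 1 (fully open at 1, half-way at 0, shut at -1), set as the call begins (- or left out, the last holds). The fingers move at their own pace and stop on an object; FORCE is the grip in N (left out, the last holds). Time passes only in rows, so rows that repeat a pose let the fingers close. It gives the time, the measured TCP pose, the force, the opening and the grip force at its end, in the units of the state.
- r.sense(): the state, without advancing time (a new reading comes with each control period).
- r.grab_frame(name): name is "side" or "top"; returns the picture (480x640x3 uint8, red, green, blue); there is no depth.
- r.camera_info(name): a dict with "K" (3x3 intrinsics, pixels), "distortion" ([k1, k2, p1, p2, k3] as OpenCV has them; the pictures are not rectified), "rvec" (rotation vector, rad) and "tvec" (3), from world to camera coordinates, as OpenCV has them. Camera axes: x right, y down, z forward; pixel columns grow to the right and rows downward; lengths in mm; the calibration is good to about 2 mm. A picture is of the moment at which its call begins. camera_info takes no time and is no camera call.
- r.sign_off(): hands the job in; it is judged then, once.
The state is a dict: "clock": time; "qpos": joint angles; "qvel": joint speeds; "joint_efforts": joint torques, N m; "eef_pos": TCP position; "tcp_rot": TCP orientation; "contact_force": force on the tool from outside, world axes, zero at the start; "wrist_torque": the same for the moment, N m; "opening": opening from 0.0 (shut) to 1.0 (fully open); "grasp_force": force on a finger pad.
Only numpy, scipy, OpenCV 4.12 (cv2) and the standard library are available. Lean on these libraries where they do the work, as an engineer would, in place of code of your own. Each camera call takes 0.05 s, during which the arm holds its last target. There are 200 camera calls.

## Working session

There is one attempt and no reset: what is moved stays moved. The work goes in short steps, Python scripts to look and compute and a shell command to move; the robot and the scene stay as the last step left them, time stands still between calls to the robot, and variables do not carry over. Pictures are saved under pics/ and viewed, at most 14 in all, crops included, and the job is handed in when it is done.

```bash
mkdir -p pics; ls; python3 - <<'E'
from rig import r
import cv2
for n in("top","side"):
    im=r.grab_frame(n); cv2.imwrite(f"pics/{n}0.png",im[:,:,::-1])
    c=r.camera_info(n); print(n,c)
print(r.sense())
E
```

```text
pics
top {'K': array([[492.87743787,   0.        , 322.04832553],
       [  0.        , 492.87743787, 246.79237804],
       [  0.        ,   0.        ,   1.        ]]), 'distortion': array([-0.07345064,  0.        ,  0.        ,  0.        ,  0.        ]), 'rvec': array([ 2.09898703, -2.15093883,  0.17725273]), 'tvec': array([ 15.47527247, 574.34313338, 818.63332362])}
side {'K': array([[570.86320958,   0.        , 320.5827424 ],
       [  0.        , 570.86320958, 238.6735627 ],
       [  0.        ,   0.        ,   1.        ]]), 'distortion': array([0.02370402, 0.        , 0.        , 0.        , 0.        ]), 'rvec': array([ 2.06527906, -0.50298189,  0.3155555 ]), 'tvec': array([-525.00997292,  153.02508832,  779.22037997])}
{'clock': 0.1, 'qpos': array([ 1.24858529e+00,  3.53600372e-01,  1.63405668e+00, -7.81279152e-06,
        1.15520821e+00, -2.36723111e-03]), 'qvel': array([-0.00098717, -0.00231384, -0.00271027, -0.00042808,  0.0003551 ,
       -0.0011873 ]), 'joint_efforts': array([-1.24729202e-03, -6.06352901e+01, -3.42818177e+01, -1.20009304e-04,
        3.86821164e-03, -5.52002177e-05]), 'eef_pos': array([196.35821698, 592.90083377, 230.62465905]), 'tcp_rot': array([-3.14032003e+00,  4.13116091e-06,  2.82175201e+00]), 'contact_force': array([ 0.60989229,  0.52535051, -0.18718319]), 'wrist_torque': array([0.04165292, 0.05123474, 0.0040252 ]), 'grasp_force': 0.0, 'opening': 1.0028990530328978}
```

View pics/top0.png

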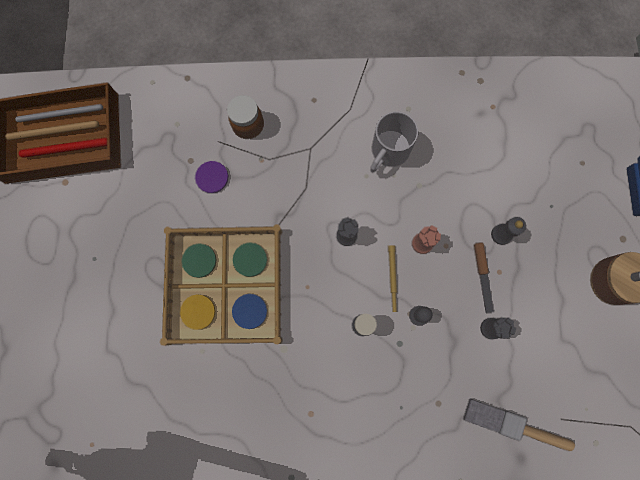

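View pics/side0.png

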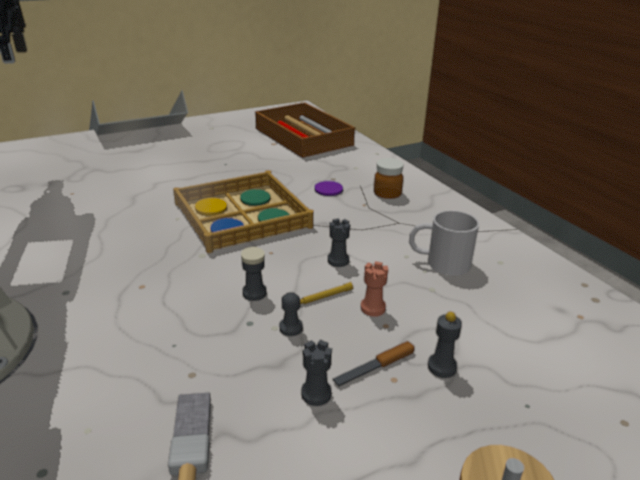

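```bash
cat > h.py <<'E'
import cv2,numpy as np
from rig import r
def cam(n):
    c=r.camera_info(n);R=cv2.Rodrigues(c['rvec'])[0];return c,R,-R.T@c['tvec']
def onplane(n,px,z):
    c,R,o=cam(n)
    u=cv2.undistortPoints(np.array([[px]],float),c['K'],c['distortion'])[0,0]
    d=R.T@np.array([u[0],u[1],1]);return o+d*(z-o[2])/d[2]
def proj(n,p):
    c=r.camera_info(n);return cv2.projectPoints(np.array([p],float),c['rvec'],c['tvec'],c['K'],c['distortion'])[0][0,0]
def tri(pt,ps):
    A=[];b=[]
    M=np.zeros((3,3));v=np.zeros(3)
    L=[]
    for n,p in(("top",pt),("side",ps)):
        o=cam(n)[2];d=onplane(n,p,0)-o;d/=np.linalg.norm(d);P=np.eye(3)-np.outer(d,d);M+=P;v+=P@o;L.append((P,o))
    x=np.linalg.solve(M,v);return x,[np.linalg.norm(P@(x-o)) for P,o in L]
def blobs(mask,amin):
    n,l,s,c=cv2.connectedComponentsWithStats(mask.astype(np.uint8));return [(c[i].round(1),s[i]) for i in range(1,n) if s[i][4]>amin]
E
python3 - <<'E'
import cv2,numpy as np
from h import *
t=cv2.imread('pics/top0.png');s=cv2.imread('pics/side0.png')
hsv=cv2.cvtColor(t,cv2.COLOR_BGR2HSV);H,S,V=cv2.split(hsv)
for nm,m in dict(g=(H>60)&(H<90)&(S>80),y=(H>18)&(H<28)&(S>150),b=(H>100)&(H<125)&(S>120)).items():
    for c,st in blobs(m,150): print(nm,c,st,onplane("top",c,12).round(1))
for c,st in blobs(V<75,80): print('dark',c,st,onplane("top",c,35).round(1))
cv2.imwrite('pics/c1.png',cv2.resize(t[205:345,330:530],None,fx=4,fy=4,interpolation=cv2.INTER_CUBIC))
cv2.imwrite('pics/c2.png',cv2.resize(s[200:410,220:480],None,fx=2.8,fy=2.8,interpolation=cv2.INTER_CUBIC))
print(cam("top")[2],cam("side")[2])
E
```

```text
g [248.4 259.8] [233 243  33  33 491] [560.6 137.9  12. ]
g [198.  260.3] [182 244  33  33 498] [561.9 231.6  12. ]
y [197.2 311.5] [180 295  35  34 928] [467.8 231.4  12. ]
b [248.8 311. ] [232 294  35  35 834] [466.8 137.   12. ]
dark [32.2 34.7] [   0    0   69   74 4723] [1035.   586.6   35. ]
dark [ 80.8 152.8] [   0   83  121  101 2004] [771.6 458.5  35. ]
dark [ 42.7 118.2] [   0   85  107   87 3153] [847.1 542.8  35. ]
dark [249.8 126.6] [231 106  33  33 526] [811.8 132.8  35. ]
dark [393.6 123.2] [378 113  36  23 489] [ 810.9 -139.1   35. ]
dark [394.9 156.4] [377 143  37  24 389] [ 744.7 -138.    35. ]
dark [ 66.2 152.2] [ 23 145  84  15 341] [774.1 487.9  35. ]
dark [633.3 189.9] [627 164  13  52 400] [ 671.1 -586.5   35. ]
dark [506.6 231.3] [491 217  35  28 528] [ 597.4 -334.5   35. ]
dark [347.  232.2] [337 218  21  28 408] [602.9 -44.1  35. ]
dark [187.8 266.4] [166 231 108 109 652] [547.7 243.9  35. ]
dark [279.4 294.6] [279 247   4  97 122] [493.4  79.   35. ]
dark [605.  282.8] [591 254  43  51 815] [ 498.2 -508.2   35. ]
dark [485.7 291.2] [476 260  18  53 323] [ 489.8 -287.2   35. ]
dark [420.3 314.9] [409 306  24  19 353] [ 451.5 -168.1   35. ]
dark [496.4 327.8] [480 318  36  21 551] [ 425.  -301.4   35. ]
[422.35967064  -4.91467124 906.56394815] [ 174.63258306 -762.30069787  542.80535816]
```

View pics/c1.png

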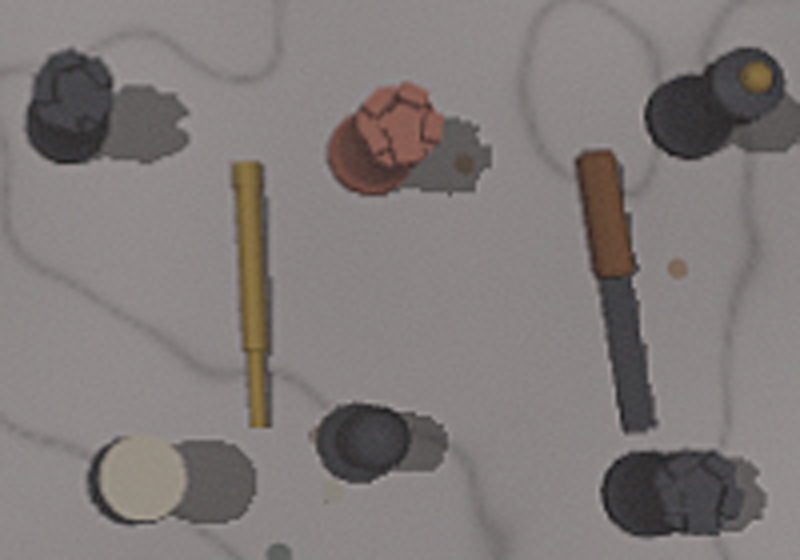

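View pics/c2.png

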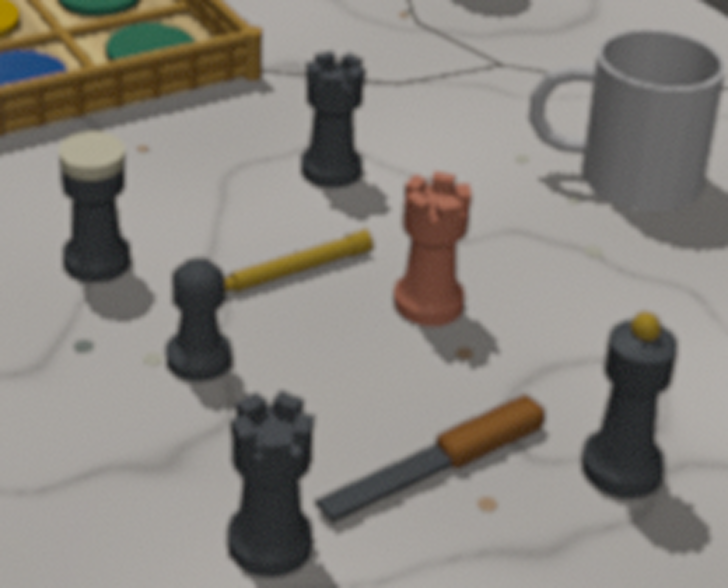

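```bash
python3 - <<'E'
from h import *
D=dict(rook1=((75,88,74),(68,122,4)),king=((757,76,91),(688,117,4)),pawn=((375,438,50),(362,443,4)),rook2=((694,492,74),(645,493,4)),rose=((400,125,74),(370,152,4)),raw=((142,478,76),(136,482,4)))
S=dict(rook1=(333,170),king=(623,467),pawn=(199,358),rook2=(270,545),rose=(430,302),raw=(96,260)) # base centres
for k,v in D.items():
    print(k,*[onplane("top",(a/4+329.6,b/4+204.6),z)[:2].round(1) for a,b,z in v], onplane("side",(S[k][0]/2.8+219.7,S[k][1]/2.8+199.7),4)[:2].round(1))
E
```

```text
rook1 [604.7 -45. ] [603.9 -44.6] [603.2 -51.3]
king [ 599.  -335.8] [ 599.  -336.2] [ 599.1 -340.2]
pawn [ 452.2 -170.7] [ 451.7 -173.5] [ 451.8 -176.4]
rook2 [ 424.8 -299.6] [ 425.3 -301.7] [ 424.4 -308. ]
rose [ 584.8 -184.6] [ 586.  -184.9] [ 585.4 -190.1]
raw [437.3 -67.5] [436.9 -70.1] [436.7 -73.2]
```

Candidates in the top view: finished rooks at (348,227) and (504,328) with charcoal battlements; look-alikes are the rose rook (427,239) and the cream-topped raw rook (365,324). The king with the brass ball is at (516,224) and the pawn at (421,315). Seats: green (248,260) and (198,260), yellow (197,312), blue (249,311); the purple disc (212,177) is a decoy. Both crops confirm this. I'll start with the rook at about (604,-45).

```bash
python3 -m inch '[[[-0.915,-0.7,0,0,0,-0.1018],[-0.915,-0.7,0,0,0,-0.1018],[-0.915,-0.7,0,0,0,-0.1018],[-0.915,-0.7,0,0,0,-0.1018],[-0.915,-0.7,0,0,0,-0.1018],[-0.915,-0.7,0,0,0,-0.1018],[-0.915,-0.7,0,0,0,-0.1018],[-0.915,-0.7,0,0,0,-0.1018]]]' 1 40
```

```text
clock: 0.77
eef_pos: [326.8, 401.9, 231.3]
tcp_rot: [-3.142, -0.0, 3.139]
contact_force: [0.3, 0.6, 0.9]
opening: 1.002
grasp_force: 0.0
```

```bash
python3 -m inch '[[[-0.69,-1,0,0,0,0],[-0.69,-1,0,0,0,0],[-0.69,-1,0,0,0,0],[-0.69,-1,0,0,0,0],[-0.69,-1,0,0,0,0],[-0.69,-1,0,0,0,0],[-0.69,-1,0,0,0,0]]]'; python3 -m inch '[[[-0.69,-1,0.2,0,0,0],[-0.69,-1,0.2,0,0,0],[-0.69,-1,0.2,0,0,0],[-0.69,-1,0.2,0,0,0],[-0.69,-1,0.2,0,0,0],[-0.69,-1,0.2,0,0,0],[-0.69,-1,0.2,0,0,0],[-0.69,-1,0.2,0,0,0]]]'
```

```text
clock: 1.35
eef_pos: [467.0, 199.9, 231.3]
tcp_rot: [-3.14, 0.002, 3.139]
contact_force: [-0.4, 0.4, -0.2]
opening: 1.0
grasp_force: 0.0
clock: 2.02
eef_pos: [602.9, 2.7, 190.2]
tcp_rot: [3.141, -0.001, 3.14]
contact_force: [-0.5, 0.6, -0.0]
opening: 0.999
grasp_force: 0.0
```

```bash
python3 -m inch '[[[-0.007,-0.238,0.1,0,0,0],[-0.007,-0.238,0.2,0,0,0],[-0.007,-0.238,0.4,0,0,0],[-0.007,-0.238,0.55,0,0,0],[-0.007,-0.238,0.65,0,0,0],[-0.007,-0.238,0.765,0,0,0],[-0.007,-0.238,0.765,0,0,0],[-0.007,-0.238,0.765,0,0,0]]]'; python3 -m inch '[[[0,0,0,0,0,0],[0,0,0,0,0,0],[0,0,0,0,0,0],[0,0,0,0,0,0],[0,0,0,0,0,0],[0,0,0,0,0,0],[0,0,0,0,0,0],[0,0,0,0,0,0]]]' -1 40
python3 - <<'E'
from h import *
s=r.grab_frame("side")[:,:,::-1];cv2.imwrite('pics/s1.png',cv2.resize(s[80:300,230:450],None,fx=2.5,fy=2.5))
E
```

```text
clock: 2.68
eef_pos: [602.6, -42.9, 37.7]
tcp_rot: [3.141, -0.003, -3.14]
contact_force: [-0.1, -0.3, 1.3]
opening: 1.0
grasp_force: 0.0
clock: 3.35
eef_pos: [604.4, -44.7, 39.7]
tcp_rot: [3.142, 0.002, 3.141]
contact_force: [-2.4, 0.6, 7.7]
opening: 0.407
grasp_force: 39.5
```

View pics/s1.png

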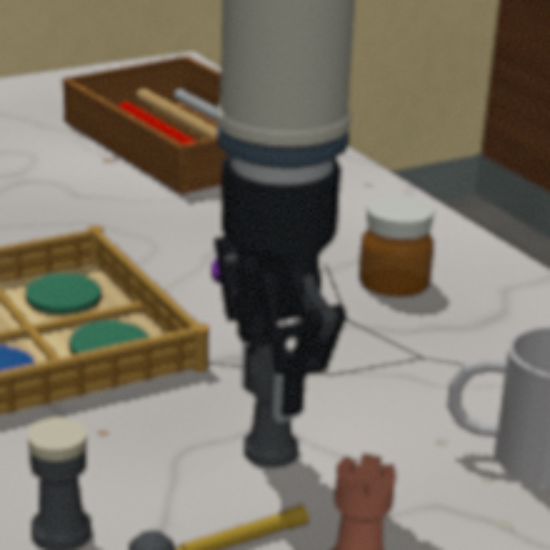

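Rook gripped (opening 0.407 ≈ 35 mm). Next: lift and carry it to the far green seat.

```bash
python3 -m inch '[[[0,0,-0.15,0,0,0],[0,0,-0.3,0,0,0],[0,0,-0.5,0,0,0],[0,0,-0.65,0,0,0],[0,0.1,-0.7,0,0,0],[0.05,0.25,-0.7,0,0,0],[0.1,0.4,-0.7,0,0,0],[0.1,0.4,-0.7,0,0,0]]]'; python3 -m inch '[[[0.05,0.2,0,0,0,0],[0.08,0.4,0,0,0,0],[0.11,0.6,0,0,0,0],[0.11,0.8,0,0,0,0],[0.11,0.983,0,0,0,0],[0.11,0.983,0,0,0,0],[0.11,0.983,0,0,0,0],[0.11,0.983,0,0,0,0]]]'
python3 - <<'E'
from h import *
for n in("top","side"): cv2.imwrite(f'pics/{n}2.png',r.grab_frame(n)[:,:,::-1])
s=cv2.imread('pics/side2.png')[40:280,100:360];t=cv2.imread('pics/top2.png')[200:360,150:330]
cv2.imwrite('pics/m2.png',np.hstack([cv2.resize(s,(400,370)),cv2.resize(t,(400,370))]))
E
```

```text
clock: 4.07
eef_pos: [581.8, 39.1, 178.9]
tcp_rot: [3.14, -0.001, -3.14]
contact_force: [-0.1, 0.4, -1.5]
opening: 0.412
grasp_force: 40.6
clock: 4.73
eef_pos: [561.3, 231.6, 178.2]
tcp_rot: [-3.141, -0.0, -3.141]
contact_force: [0.4, -0.0, -1.7]
opening: 0.406
grasp_force: 40.9
```

View pics/m2.png

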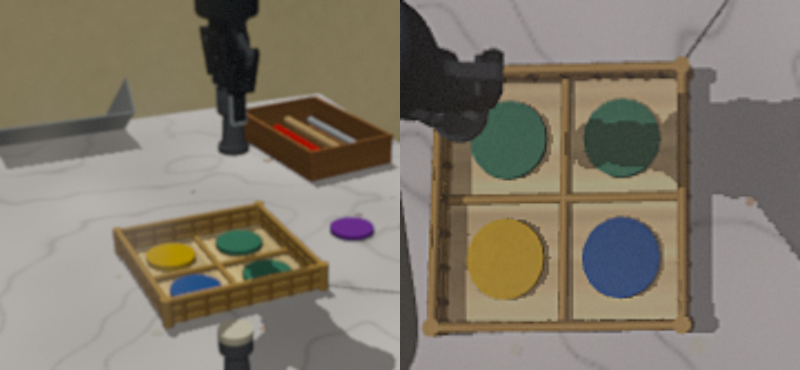

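The side view shows the rook held upright over the crate, and the crate is clear. Lowering onto the far green seat.

```bash
python3 -m inch '[[[0,0,0.15,0,0,0],[0,0,0.3,0,0,0],[0,0,0.45,0,0,0],[0,0,0.55,0,0,0],[0,0,0.6,0,0,0],[0,0,0.62,0,0,0],[0,0,0.635,0,0,0],[0,0,0.635,0,0,0]]]'; python3 -m inch '[[[0,0,0,0,0,0],[0,0,0,0,0,0]]]'
```

```text
clock: 5.5
eef_pos: [562.5, 231.7, 52.4]
tcp_rot: [3.141, 0.001, 3.141]
contact_force: [0.5, 0.4, -1.6]
opening: 0.404
grasp_force: 41.0
clock: 5.67
eef_pos: [562.5, 232.1, 52.5]
tcp_rot: [3.141, 0.002, 3.141]
contact_force: [-1.0, -0.1, -1.6]
opening: 0.404
grasp_force: 41.0
```

```bash
python3 -m inch '[[[0,0,0.006,0,0,0],[0,0,0.006,0,0,0]]]'; python3 -m inch '[[[0,0,0,0,0,0],[0,0,0,0,0,0],[0,0,0,0,0,0],[0,0,0,0,0,0],[0,0,0,0,0,0],[0,0,0,0,0,0]]]' 0.4;  python3 -m inch '[[[0,0,-0.15,0,0,0],[0,0,-0.3,0,0,0],[0,0,-0.5,0,0,0],[0,-0.1,-0.68,0,0,0],[0,-0.3,-0.68,0,0,0],[0,-0.5,-0.68,0,0,0],[0,-0.7,-0.68,0,0,0],[0,-0.9,-0.68,0,0,0]]]'
python3 - <<'E'
from h import *
for n in("top","side"): cv2.imwrite(f'pics/{n}3.png',r.grab_frame(n)[:,:,::-1])
s=cv2.imread('pics/side3.png')[100:280,150:350];t=cv2.imread('pics/top3.png')[200:360,150:330]
cv2.imwrite('pics/m3.png',np.hstack([cv2.resize(s,(400,370)),cv2.resize(t,(400,370))]))
E
```

```text
clock: 5.83
eef_pos: [562.5, 232.2, 51.7]
tcp_rot: [3.141, 0.002, -3.142]
contact_force: [-1.1, -1.0, 7.8]
opening: 0.404
grasp_force: 42.0
clock: 6.33
eef_pos: [561.5, 231.8, 50.0]
tcp_rot: [-3.141, -0.0, -3.142]
contact_force: [-0.9, 0.8, 0.4]
opening: 0.703
grasp_force: 0.0
clock: 7.0
eef_pos: [561.3, 50.4, 186.5]
tcp_rot: [3.142, 0.001, -3.141]
contact_force: [0.1, -0.6, -0.1]
opening: 0.702
grasp_force: 0.0
```

View pics/m3.png

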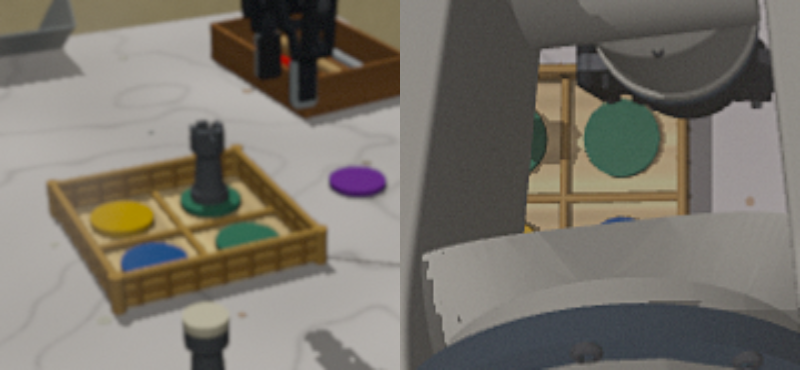

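The first rook stands upright in the middle of the far green seat. Next is the rook at (425,-301).

```bash
python3 -m inch '[[[0.34,-1,0,0,0,0],[0.34,-1,0,0,0,0],[0.34,-1,0,0,0,0],[0.34,-1,0,0,0,0],[0.34,-1,0,0,0,0],[0.34,-1,0,0,0,0],[0.34,-1,0,0,0,0]]]' 1; python3 -m inch '[[[0.34,-0.76,0,0,0,0],[0.34,-0.76,0,0,0,0],[0.34,-0.76,0,0,0,0],[0.34,-0.76,0,0,0,0],[0.34,-0.76,0,0,0,0],[0.34,-0.76,0,0,0,0],[0.34,-0.76,0,0,0,0]]]'
```

```text
clock: 7.68
eef_pos: [493.0, -149.7, 186.1]
tcp_rot: [3.142, 0.0, 3.138]
contact_force: [-0.4, 0.2, 0.9]
opening: 1.005
grasp_force: 0.0
clock: 8.27
eef_pos: [426.3, -299.0, 185.9]
tcp_rot: [3.141, 0.0, -3.142]
contact_force: [0.9, 1.3, 1.1]
opening: 1.0
grasp_force: 0.0
```

```bash
python3 -m inch '[[[0,0,0.15,0,0,0],[0,0,0.3,0,0,0],[0,0,0.45,0,0,0],[0,0,0.55,0,0,0],[0,0,0.65,0,0,0],[0,0,0.743,0,0,0],[0,0,0.743,0,0,0],[0,0,0.743,0,0,0]]]'; python3 -m inch '[[[0,0,0,0,0,0],[0,0,0,0,0,0],[0,0,0,0,0,0],[0,0,0,0,0,0],[0,0,0,0,0,0],[0,0,0,0,0,0],[0,0,0,0,0,0],[0,0,0,0,0,0]]]' -1 40; python3 -m inch '[[[0,0,-0.15,0,0,0],[0,0,-0.3,0,0,0],[0,0,-0.5,0,0,0],[0,0,-0.65,0,0,0],[0,0.1,-0.75,0,0,0],[-0.1,0.25,-0.75,0,0,0],[-0.2,0.4,-0.75,0,0,0],[-0.2,0.4,-0.75,0,0,0]]]'
```

```text
clock: 8.93
eef_pos: [426.0, -298.1, 36.9]
tcp_rot: [3.14, -0.002, -3.139]
contact_force: [0.1, -0.4, -0.6]
opening: 1.0
grasp_force: 0.0
clock: 9.6
eef_pos: [426.2, -300.6, 38.4]
tcp_rot: [-3.141, 0.001, 3.141]
contact_force: [-0.7, 0.0, 7.1]
opening: 0.41
grasp_force: 39.3
clock: 10.27
eef_pos: [468.0, -216.4, 188.3]
tcp_rot: [3.14, 0.003, -3.14]
contact_force: [-0.2, 0.5, -1.8]
opening: 0.407
grasp_force: 40.8
```

```bash
python3 -m inch '[[[-0.05,0.2,0,0,0,0],[-0.1,0.4,0,0,0,0],[-0.15,0.6,0,0,0,0],[-0.2,0.8,0,0,0,0],[-0.25,0.9,0,0,0,0],[-0.25,0.9,0,0,0,0]]]'; python3 -m inch '[[[-0.05,0.2,0,0,0,0],[-0.1,0.4,0,0,0,0],[-0.15,0.6,0,0,0,0],[-0.22,0.8,0,0,0,0],[-0.22,0.89,0,0,0,0],[-0.22,0.89,0,0,0,0],[-0.22,0.89,0,0,0,0],[-0.22,0.89,0,0,0,0]]]'
```

```text
clock: 10.77
eef_pos: [516.8, -36.6, 187.6]
tcp_rot: [3.14, 0.001, -3.139]
contact_force: [0.0, -0.5, -2.6]
opening: 0.408
grasp_force: 41.1
clock: 11.43
eef_pos: [559.0, 136.8, 187.1]
tcp_rot: [-3.141, -0.001, 3.142]
contact_force: [-0.7, -0.0, -1.2]
opening: 0.41
grasp_force: 41.2
```

```bash
python3 -m inch '[[[-0.006,0.005,0.15,0,0,0],[-0.006,0.005,0.3,0,0,0],[-0.006,0.005,0.45,0,0,0],[-0.006,0.005,0.57,0,0,0],[-0.006,0.005,0.65,0,0,0],[-0.006,0.005,0.672,0,0,0],[-0.006,0.005,0.682,0,0,0],[-0.006,0.005,0.682,0,0,0]]]'; python3 -m inch '[[[0,0,0,0,0,0],[0,0,0,0,0,0]]]'
```

```text
clock: 12.1
eef_pos: [561.0, 137.7, 51.4]
tcp_rot: [-3.141, -0.0, 3.14]
contact_force: [-0.5, 0.2, -0.9]
opening: 0.407
grasp_force: 41.2
clock: 12.27
eef_pos: [561.5, 138.7, 52.1]
tcp_rot: [3.141, 0.002, 3.141]
contact_force: [0.5, -0.4, -2.1]
opening: 0.405
grasp_force: 41.2
```

```bash
python3 -m inch '[[[0,0,0.006,0,0,0],[0,0,0.006,0,0,0]]]'
```

```text
clock: 12.43
eef_pos: [561.3, 138.9, 50.5]
tcp_rot: [3.141, 0.001, -3.141]
contact_force: [-1.4, -1.0, 1.4]
opening: 0.41
grasp_force: 41.4
```

Contact made; release it and go on to the king at (599,-336).

```bash
python3 -m inch '[[[0,0,0,0,0,0],[0,0,0,0,0,0],[0,0,0,0,0,0],[0,0,0,0,0,0],[0,0,0,0,0,0],[0,0,0,0,0,0]]]' 0.2;  python3 -m inch '[[[0,0,-0.15,0,0,0],[0,0,-0.3,0,0,0],[0,0,-0.5,0,0,0],[0,-0.1,-0.7,0,0,0],[0,-0.3,-0.7,0,0,0],[0,-0.5,-0.7,0,0,0],[0,-0.7,-0.7,0,0,0],[0,-0.9,-0.7,0,0,0]]]'; python3 -m inch '[[[-0.1,-1,0,0,0,0],[-0.1,-1,0,0,0,0],[-0.1,-1,0,0,0,0],[-0.1,-1,0,0,0,0],[-0.1,-1,0,0,0,0],[-0.1,-1,0,0,0,0]]]' 1
python3 - <<'E'
from h import *
for n in("top","side"): cv2.imwrite(f'pics/{n}4.png',r.grab_frame(n)[:,:,::-1])
s=cv2.imread('pics/side4.png')[100:280,150:350];t=cv2.imread('pics/top4.png')[200:360,150:330]
cv2.imwrite('pics/m4.png',np.hstack([cv2.resize(s,(400,370)),cv2.resize(t,(400,370))]))
E
```

```text
clock: 12.93
eef_pos: [560.8, 138.9, 49.9]
tcp_rot: [-3.142, -0.0, -3.141]
contact_force: [0.6, -0.3, 0.2]
opening: 0.599
grasp_force: 0.0
clock: 13.6
eef_pos: [560.6, -42.7, 190.4]
tcp_rot: [-3.142, 0.001, -3.141]
contact_force: [0.8, 0.0, 0.4]
opening: 0.596
grasp_force: 0.0
clock: 14.1
eef_pos: [581.2, -247.2, 189.9]
tcp_rot: [-3.139, 0.001, 3.138]
contact_force: [-0.8, -0.2, -0.0]
opening: 0.998
grasp_force: 0.0
```

View pics/m4.png

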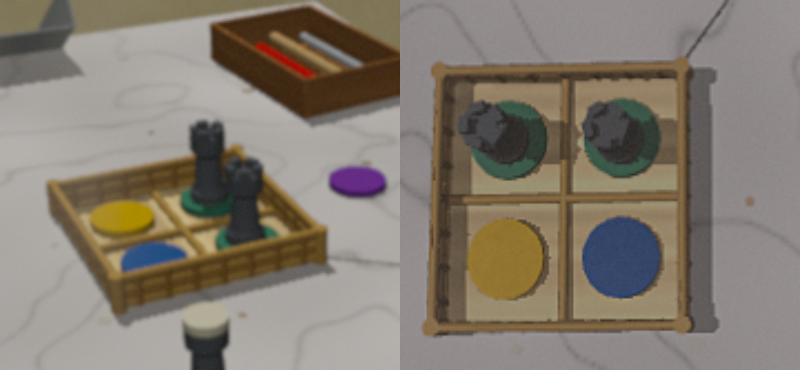

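Both rooks stand well within their green seats. Now the king.

```bash
python3 -m inch '[[[-0.092,-0.2,0,0,0,0],[-0.092,-0.4,0,0,0,0],[-0.092,-0.455,0,0,0,0],[-0.092,-0.455,0.1,0,0,0],[-0.092,-0.455,0.1,0,0,0],[-0.092,-0.455,0.1,0,0,0],[-0.092,-0.455,0.1,0,0,0]]]'; python3 -m inch '[[[0,0,0.15,0,0,0],[0,0,0.3,0,0,0],[0,0,0.45,0,0,0],[0,0,0.55,0,0,0],[0,0,0.612,0,0,0],[0,0,0.612,0,0,0],[0,0,0.612,0,0,0]]]'
```

```text
clock: 14.78
eef_pos: [599.3, -330.7, 170.2]
tcp_rot: [3.141, -0.0, -3.14]
contact_force: [0.4, -0.2, -0.3]
opening: 1.0
grasp_force: 0.0
clock: 15.37
eef_pos: [599.7, -331.7, 48.2]
tcp_rot: [-3.142, 0.0, -3.141]
contact_force: [-0.4, -0.4, 0.2]
opening: 1.0
grasp_force: 0.0
```

```bash
python3 -m inch '[[[0,-0.022,0,0,0,0],[0,-0.022,0,0,0,0],[0,-0.022,0,0,0,0]]]'; python3 -m inch '[[[0,0,0,0,0,0],[0,0,0,0,0,0],[0,0,0,0,0,0],[0,0,0,0,0,0],[0,0,0,0,0,0],[0,0,0,0,0,0],[0,0,0,0,0,0],[0,0,0,0,0,0]]]' -1 40; python3 -m inch '[[[0,0,-0.15,0,0,0],[0,0,-0.3,0,0,0],[0,0,-0.5,0,0,0],[0,0,-0.65,0,0,0],[0,0.1,-0.75,0,0,0],[0.04,0.25,-0.75,0,0,0],[0.1,0.4,-0.75,0,0,0],[0.1,0.4,-0.75,0,0,0]]]'
```

```text
clock: 15.62
eef_pos: [600.2, -337.3, 49.2]
tcp_rot: [-3.14, 0.002, 3.141]
contact_force: [-0.2, 0.0, 0.0]
opening: 0.999
grasp_force: 0.0
clock: 16.28
eef_pos: [599.3, -336.6, 47.7]
tcp_rot: [-3.141, 0.0, -3.142]
contact_force: [0.2, -0.0, 3.3]
opening: 0.362
grasp_force: 39.6
clock: 16.95
eef_pos: [576.7, -251.8, 197.0]
tcp_rot: [3.138, -0.003, -3.14]
contact_force: [-0.0, -0.6, -3.3]
opening: 0.356
grasp_force: 40.4
```

```bash
python3 -m inch '[[[0.03,0.2,0,0,0,0],[0.06,0.4,0,0,0,0],[0.1,0.6,0,0,0,0],[0.15,0.8,0,0,0,0],[0.2,1,0,0,0,0],[0.2,1,0,0,0,0]]]'; python3 -m inch '[[[0.03,0.2,0,0,0,0],[0.06,0.4,0,0,0,0],[0.1,0.6,0,0,0,0],[0.15,0.8,0,0,0,0],[0.2,1,0,0,0,0],[0.2,1,0,0,0,0]]]';  python3 -m inch '[[[0.05,0.1,0,0,0,0],[0.1,0.25,0,0,0,0],[0.15,0.4,0,0,0,0],[0.16,0.435,0,0,0,0],[0.16,0.435,0,0,0,0],[0.16,0.435,0,0,0,0],[0.16,0.435,0,0,0,0]]]'
```

```text
clock: 17.45
eef_pos: [536.4, -50.7, 196.7]
tcp_rot: [3.139, -0.003, -3.138]
contact_force: [-0.3, -0.0, -1.4]
opening: 0.36
grasp_force: 40.9
clock: 17.95
eef_pos: [497.2, 149.2, 197.1]
tcp_rot: [3.139, -0.001, -3.138]
contact_force: [-0.2, 0.3, -2.2]
opening: 0.36
grasp_force: 41.3
clock: 18.53
eef_pos: [467.3, 229.5, 197.2]
tcp_rot: [-3.141, -0.0, 3.141]
contact_force: [1.0, 0.7, -1.9]
opening: 0.365
grasp_force: 41.3
```

```bash
python3 -m inch '[[[0,0.008,0.15,0,0,0],[0,0.008,0.3,0,0,0],[0,0.008,0.45,0,0,0],[0,0.008,0.57,0,0,0],[0,0.008,0.65,0,0,0],[0,0.008,0.668,0,0,0],[0,0.008,0.678,0,0,0],[0,0.008,0.678,0,0,0]]]'; python3 -m inch '[[[0,0,0.004,0,0,0],[0,0,0.004,0,0,0]]]'
```

```text
clock: 19.2
eef_pos: [467.8, 231.6, 62.2]
tcp_rot: [3.142, 0.0, 3.141]
contact_force: [-0.5, 0.0, -1.7]
opening: 0.359
grasp_force: 41.3
clock: 19.37
eef_pos: [468.1, 232.3, 62.2]
tcp_rot: [3.141, 0.002, 3.141]
contact_force: [0.4, 0.4, -1.7]
opening: 0.361
grasp_force: 41.3
```

```bash
python3 -m inch '[[[0,0,0.005,0,0,0],[0,0,0.005,0,0,0],[0,0,0.005,0,0,0]]]';python3 -m inch '[[[0,0,0.005,0,0,0],[0,0,0.005,0,0,0],[0,0,0.005,0,0,0]]]'
```

```text
clock: 19.62
eef_pos: [467.4, 232.2, 60.5]
tcp_rot: [3.141, 0.001, -3.141]
contact_force: [0.6, -0.3, -1.0]
opening: 0.361
grasp_force: 41.3
clock: 19.87
eef_pos: [467.6, 232.2, 59.6]
tcp_rot: [3.141, 0.001, -3.141]
contact_force: [-0.4, -0.4, 6.1]
opening: 0.362
grasp_force: 41.9
```

Seated. Release it and head for the pawn.

```bash
python3 -m inch '[[[0,0,0,0,0,0],[0,0,0,0,0,0],[0,0,0,0,0,0],[0,0,0,0,0,0],[0,0,0,0,0,0],[0,0,0,0,0,0]]]' 0.2;  python3 -m inch '[[[0,0,-0.15,0,0,0],[0,0,-0.3,0,0,0],[0,0,-0.5,0,0,0],[0,-0.1,-0.65,0,0,0],[0,-0.3,-0.65,0,0,0],[0,-0.5,-0.65,0,0,0],[0,-0.7,-0.65,0,0,0],[0,-0.9,-0.65,0,0,0]]]'; python3 -m inch '[[[0.08,-1,0,0,0,0],[0.08,-1,0,0,0,0],[0.08,-1,0,0,0,0],[0.08,-1,0,0,0,0],[0.08,-1,0,0,0,0],[0.08,-1,0,0,0,0],[0.08,-1,0,0,0,0]]]'
python3 - <<'E'
from h import *
for n in("top","side"): cv2.imwrite(f'pics/{n}5.png',r.grab_frame(n)[:,:,::-1])
s=cv2.imread('pics/side5.png')[100:340,150:390];t=cv2.imread('pics/top5.png')[200:360,150:330]
cv2.imwrite('pics/m5.png',np.hstack([cv2.resize(s,(400,400)),cv2.resize(t,(400,400))]))
E
```

```text
clock: 20.37
eef_pos: [467.2, 232.1, 59.0]
tcp_rot: [-3.142, -0.0, 3.142]
contact_force: [0.3, 0.9, 0.0]
opening: 0.598
grasp_force: 0.0
clock: 21.03
eef_pos: [466.9, 50.6, 189.5]
tcp_rot: [3.142, 0.001, -3.141]
contact_force: [0.4, -0.6, -0.7]
opening: 0.6
grasp_force: 0.0
clock: 21.62
eef_pos: [450.8, -149.5, 189.0]
tcp_rot: [3.141, -0.0, 3.138]
contact_force: [0.3, -0.1, 0.0]
opening: 0.602
grasp_force: 0.0
```

View pics/m5.png

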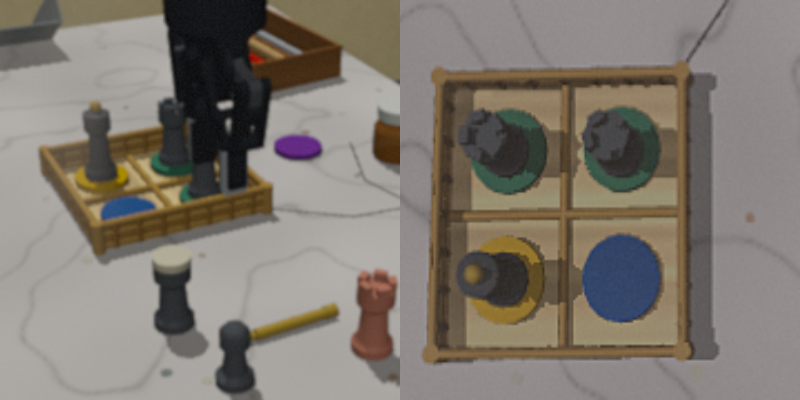

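The king stands on yellow and the others are undisturbed. Now the pawn.

```bash
python3 -m inch '[[[-0.005,-0.1,0,0,0,0],[-0.005,-0.113,0.15,0,0,0],[-0.005,-0.113,0.3,0,0,0],[-0.005,-0.113,0.45,0,0,0],[-0.005,-0.113,0.45,0,0,0]]]' ; python3 -m inch '[[[0,0,0.1,0,0,0],[0,0,0.2,0,0,0],[0,0,0.3,0,0,0],[0,0,0.373,0,0,0],[0,0,0.373,0,0,0],[0,0,0.373,0,0,0]]]'; python3 -m inch '[[[0,0,0,0,0,0],[0,0,0,0,0,0],[0,0,0,0,0,0],[0,0,0,0,0,0],[0,0,0,0,0,0],[0,0,0,0,0,0],[0,0,0,0,0,0]]]' -1 30; python3 -m inch '[[[0,0,-0.15,0,0,0],[0,0,-0.3,0,0,0],[0,0,-0.5,0,0,0],[0,0,-0.65,0,0,0],[0,0.1,-0.8,0,0,0],[0,0.25,-0.8,0,0,0],[0,0.4,-0.8,0,0,0],[0,0.4,-0.8,0,0,0]]]'
```

```text
clock: 22.13
eef_pos: [449.2, -167.8, 94.8]
tcp_rot: [3.139, -0.007, -3.14]
contact_force: [-2.0, 1.1, -0.4]
opening: 0.598
grasp_force: 0.0
clock: 22.63
eef_pos: [452.5, -169.7, 25.1]
tcp_rot: [3.141, -0.001, -3.14]
contact_force: [1.2, 0.1, 0.5]
opening: 0.602
grasp_force: 0.0
clock: 23.22
eef_pos: [453.4, -170.9, 25.9]
tcp_rot: [-3.141, 0.002, 3.141]
contact_force: [-0.3, 0.7, 8.6]
opening: 0.311
grasp_force: 29.4
clock: 23.88
eef_pos: [451.8, -87.1, 185.7]
tcp_rot: [3.14, 0.001, -3.141]
contact_force: [-0.4, -0.2, -0.7]
opening: 0.314
grasp_force: 30.1
```

```bash
python3 -m inch '[[[0,0.2,0,0,0,0],[0,0.4,0,0,0,0],[-0.03,0.6,0,0,0,0],[-0.07,0.8,0,0,0,0],[-0.07,1,0,0,0,0],[-0.07,1,0,0,0,0]]]'; python3 -m inch '[[[0,0.1,0,0,0,0],[0,0.14,0,0,0,0],[0,0.14,0,0,0,0],[0,0.14,0,0,0,0],[0,0.14,0,0,0,0],[0,0.14,0,0,0,0]]]'
```

```text
clock: 24.38
eef_pos: [466.7, 115.1, 185.2]
tcp_rot: [3.139, 0.002, -3.138]
contact_force: [0.4, -1.0, -0.5]
opening: 0.314
grasp_force: 30.3
clock: 24.88
eef_pos: [466.2, 136.4, 184.5]
tcp_rot: [-3.141, -0.0, 3.141]
contact_force: [-0.7, 0.4, 0.0]
opening: 0.311
grasp_force: 30.3
```

```bash
python3 -m inch '[[[0,0.003,0.15,0,0,0],[0,0.003,0.3,0,0,0],[0,0.003,0.45,0,0,0],[0,0.003,0.6,0,0,0],[0,0.003,0.68,0,0,0],[0,0.003,0.71,0,0,0],[0,0.003,0.724,0,0,0],[0,0.003,0.724,0,0,0]]]'; python3 -m inch '[[[0,0,0.005,0,0,0],[0,0,0.005,0,0,0],[0,0,0.005,0,0,0]]]';python3 -m inch '[[[0,0,0.005,0,0,0],[0,0,0.005,0,0,0],[0,0,0.005,0,0,0]]]'
```

```text
clock: 25.55
eef_pos: [466.5, 137.7, 39.8]
tcp_rot: [-3.142, -0.0, 3.141]
contact_force: [0.4, 0.6, -1.3]
opening: 0.314
grasp_force: 30.3
clock: 25.8
eef_pos: [466.9, 138.3, 39.7]
tcp_rot: [3.141, 0.002, -3.142]
contact_force: [0.1, 0.5, -1.2]
opening: 0.311
grasp_force: 30.3
clock: 26.05
eef_pos: [466.4, 138.2, 38.0]
tcp_rot: [3.141, 0.001, -3.141]
contact_force: [0.9, -0.9, 1.6]
opening: 0.316
grasp_force: 30.5
```

```bash
python3 -m inch '[[[0,0,0.002,0,0,0],[0,0,0.002,0,0,0],[0,0,0.002,0,0,0]]]'; python3 -m inch '[[[0,0,0,0,0,0],[0,0,0,0,0,0],[0,0,0,0,0,0],[0,0,0,0,0,0],[0,0,0,0,0,0],[0,0,0,0,0,0]]]' 0;  python3 -m inch '[[[0,0,-0.15,0,0,0],[0,0,-0.3,0,0,0],[0,0,-0.5,0,0,0],[0,0,-0.7,0,0,0],[0,-0.2,-0.8,0,0,0],[0,-0.4,-0.8,0,0,0],[0,-0.6,-0.8,0,0,0],[0,-0.8,-0.8,0,0,0]]]'; python3 -m inch '[[[0,-1,0,0,0,0],[0,-1,0,0,0,0],[0,-1,0,0,0,0],[0,-1,0,0,0,0],[0,-1,0,0,0,0],[0,-1,0,0,0,0],[0,-1,0,0,0,0],[0,-1,0,0,0,0]]]'
python3 - <<'E'
from h import *
for n in("top","side"): cv2.imwrite(f'pics/{n}6.png',r.grab_frame(n)[:,:,::-1])
s=cv2.imread('pics/side6.png')[100:340,150:390];t=cv2.imread('pics/top6.png')[200:360,150:330]
cv2.imwrite('pics/m6.png',np.hstack([cv2.resize(s,(400,400)),cv2.resize(t,(400,400))]))
E
```

```text
clock: 26.3
eef_pos: [466.7, 138.2, 37.9]
tcp_rot: [3.141, 0.001, -3.141]
contact_force: [-0.8, -0.7, 9.0]
opening: 0.309
grasp_force: 30.9
clock: 26.8
eef_pos: [466.1, 138.1, 37.2]
tcp_rot: [-3.142, -0.0, -3.142]
contact_force: [0.8, 0.1, 0.2]
opening: 0.499
grasp_force: 0.0
clock: 27.47
eef_pos: [466.1, -23.4, 198.1]
tcp_rot: [-3.141, 0.002, -3.14]
contact_force: [1.2, -0.1, -0.3]
opening: 0.497
grasp_force: 0.0
clock: 28.13
eef_pos: [465.8, -221.5, 197.0]
tcp_rot: [3.141, -0.001, 3.141]
contact_force: [0.6, 0.8, 0.3]
opening: 0.502
grasp_force: 0.0
```

View pics/m6.png

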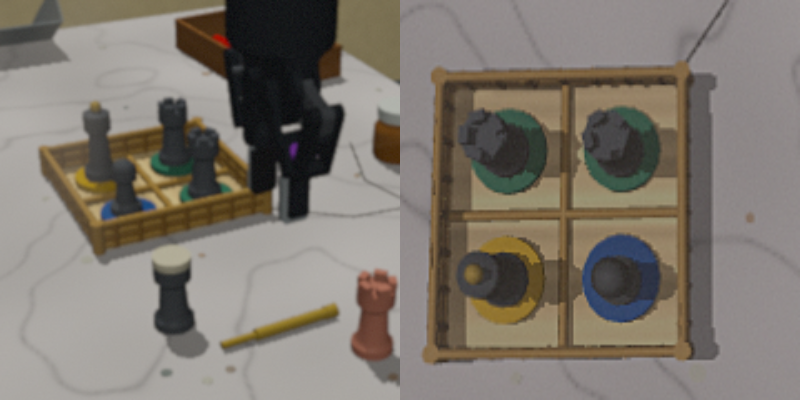

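All four pieces stand upright on their own seats, the look-alikes have not moved, and the gripper is clear. Handing in.

```bash
python3 -c "
from rig import r
print(r.sign_off())"
```

```text
the job is handed in; nothing more can be done
None
```

The king is on the yellow seat, the pawn on blue and a finished rook on each green, all upright in the final pictures; the rose and cream-topped rooks were left where they stood, and I handed the job in at about 28 s of the 120 s allowed.

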